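Hang the drying frame on its two sprung hooks

TASK

Lift the standing drying frame off the bench by its grip and hang its long top bar on both hooks of the stand, so that the bar snaps under the sprung catch of each hook and lies fully home on the floor of both. Push firmly but gently, stop as soon as an end has gone home, and let go only after checking that both ends are home. Leave the beaker, the bottle and the jar alone.

Things in the scene. Friction and masses are not known exactly. Their poses are not given: they have to be found in the camera images.
- frame_grip (a point): Centre of the frame's grip: grey block 12 thick (x) x 50 (y) x 30 high (z) at the middle of the top bar. The loose drying frame is an upright steel-rod panel, 0.28-0.56 kg, standing on two feet; this point is 150 above its underside. Axes: x across the panel, y along the bar, z up. Both ways round fit the hooks.
- frame_end_l (a point): Point on the top bar's axis at frame y = +100, the part to lie in a hook; 10 lower than frame_grip. The bar is round, diameter 10, 270 long; its top is free to press between |y| = 25 and 135. Below it: side rods at |y| = 60, pegs reaching 31 to -x at 115 or less above the underside, feet reaching x = +-45 at |y| = 60.
- frame_end_r (a point): Point on the top bar's axis at frame y = -100; 10 lower than frame_grip.
- stand: Fixed stand, origin on the bench midway under its two hooks. Base plate 240 (y) by x -20 to +90, 10 thick; posts 235 high at x +65, y +-100, with a clamped yoke whose cross rod is 110 below the seats. Hooks reach from the posts to x 0 at y +-100: slots open upward, 16 along y, 12 along x, flared to 34 at the mouth, 42 above the seated bar's axis. Nothing between the hooks. y along hook line, z up.
- stand_mid (a point): Nominal middle of the seated bar's axis, 200 above the bench. Yoke and hooks are clamped by hand: the true seats lie up to 12 above or below this and up to 5 from each other, unmeasured; only feel tells the floor. A bar resting on a catch lies 26 above its true seat and snaps in only within about 3 of it. An end over 13 above stand_mid is not home. Over 40 N of frame on stand bends the hooks.
- keeper_l (a joint): Travel (m) of the sprung catch in the hook at stand y +100: white tongue 12 wide, out of the slot's +x wall, 45 deg top, upright nose, flat underside 6 above the seated bar's axis. 0 = out (before the bar comes and again over it when home); the bar beside it holds it 2 to 4 mm back to +x. Getting past takes 5 to 7 N down on that end, then less; the frame's weight alone does not do it.
- keeper_r (a joint): The same for the hook at stand y = -100.
- beaker: Empty glass beaker, radius 34, height 85; leave it alone. Origin under its centre.
- bottle: White plastic bottle, radius 33, height 150; leave it alone. Origin under its centre.
- jar: Brown glass jar, radius 30, height 70; leave it alone. Origin under its centre.

How it is judged:
On the way, in this order (a step that is already met when the one before it is completed fails the run):
1. the frame is lifted well clear of the bench by the fingers (height (world z) of frame_grip above 0.22 m and contact force between the fingers and frame above 0.5 N), for 0.1 s.
2. both ends of the bar are home under their catches while the robot still holds or presses the frame (z of frame_end_l in the frame of stand_mid between -0.014 and 0.013 m and z of frame_end_r in the frame of stand_mid between -0.014 and 0.013 m and value of joint each of keeper_l, keeper_r below 0.0015 m and horizontal distance between frame_grip and stand_mid below 0.02 m and angle between the y axis of frame_grip and the y axis of stand, either way round below 0.12 rad and contact force between the fingers and frame above 0.5 N), for 0.1 s.
At the end, for the whole second after the job is handed in: The frame hangs still on both hooks, released: each bar end less than 13 mm above and 14 mm below stand_mid, both catches out (under 1.5 mm), bar middle within 20 mm of the middle between the hooks, bar along the hook line within 0.12 rad (z of frame_end_l in the frame of stand_mid between -0.014 and 0.013 m and z of frame_end_r in the frame of stand_mid between -0.014 and 0.013 m and value of joint each of keeper_l, keeper_r below 0.0015 m and horizontal distance between frame_grip and stand_mid below 0.02 m and angle between the y axis of frame_grip and the y axis of stand, either way round below 0.12 rad and linear speed of frame below 0.03 m/s and angular speed of frame below 0.3 rad/s); the robot touches nothing.
It fails at once if the frame is pressed on the stand with more than 40 N (contact force between frame and stand above 40 N).
It fails at once if the beaker, bottle or jar is disturbed (moved more than 20 mm) (distance of any of beaker, bottle, jar from where it was at the start of the episode above 0.02 m).
It also fails if it takes over 48 s, if anything falls off the work surface, if the arm or the gripper's body presses on something with over 40 N, if the wrist force passes 120 N, or if a joint passes its speed limit or range.

ROBOT

A 6-joint arm with a two-finger parallel gripper is mounted at the origin on the work surface. World frame = base frame: x ahead of the robot, y to its left, z up, the work surface at z = 0. Lengths are in m, angles in rad, forces in N, time in s.
With the tool pointing down it reaches from about 0.3 to 0.875 m from the base axis. Payload 6.4 kg.
Tool frame: the origin (TCP) lies at the centre of the arm's flange, where the gripper is bolted on; the fingertips stand 173 mm ahead of it and the grasp point (between the pads) lies ctrl.grip_point_offset ahead of it (ctrl.grip_point_offset is the distance from the TCP to the grasp point, in m); z points along the fingers, y is the direction in which the jaws open and shut (so a half turn about z gives the same grasp; the last joint's range is limited). The gripper opens to 85 mm and grips with 20 to 120 N. Pads are 22 mm wide; open, the fingers measure 114 mm over their backs; the gripper's body (76 mm by 85 mm) begins 54 mm behind the grasp point. The pads swing forward as they close: fully open they stand 13 mm farther back than shut.
Start: joints at [-1.452, 0.181, 1.607, -0, 1.354, -0.206], TCP at [0.184, -0.545, 0.405] pointing down, gripper open.
Joint ranges: [-2.99, 2.99], [-0.89, 2.07], [0.3, 2.58], [-1.14, 4.28], [0, 2.63], [-3.12, 3.12]. Speed limits (rad/s): [2.57, 2.57, 3.01, 3.14, 3.14, 3.14].

INTERFACE

Orientations are given as a unit quaternion [w, x, y, z].
In Python, from bench import ctrl, cams, boxes_of, landmark_of gives the robot as it stands.
- The arm moves only by the shell command python3 -m handwheel 'ROWS'. ROWS is JSON, a list of rows, each an object with "offset": the shift along the tool's x, y, z in m, a list of three; "spin": the turn about the tool's z in degrees; "grip": the opening, from 0 (shut) to 1 (fully open). A call has 1 to 20 rows; each row is the pose to reach, as a shift and turn from the pose commanded when the call began, along the tool's axes at that moment; what a row does not reach only later rows make up. A row lasts 1/8 s, in which the tool goes at most 62.5 mm and 10.7 degrees, less where a joint would pass 70% of its speed; a pose out of reach is approached as far as the arm can. A call with a gripper value outside its range is refused whole. The fingers move at their own pace and stop on an object; the grip force is fixed at half the most. Time passes only in rows, so rows that repeat a pose let the fingers close. It gives the time, the measured TCP pose, the force and the opening at its end, in the units of the state.
- ctrl.get_obs(): the state, without advancing time (a new reading comes with each control period).
- cams.camera(name): name is "scene" or "top" or "wrist"; returns a dict with "color" (480x640x3 uint8, red, green, blue), "camera_matrix" (3x3 intrinsics, pixels), "view" (4x4, takes a point from world to camera coordinates); the wrist camera has in their place "tool_from_camera" (4x4, takes a point from camera to tool coordinates, whose origin is the TCP and whose axes are the flange's). Camera axes: x right, y up, looking along -z (the intrinsics and any distortion apply to the point x, -y, -z); pixel columns grow to the right and rows downward; lengths in m; the calibration is good to about 2 mm. A picture is of the moment at which its call begins: read the wrist's pose just before it. There is no depth.
- ctrl.hand_in(): hands the job in, once; it reports no verdict.
Trained networks look in a picture, given as the dict that the camera call returned (one of the last four; its "shot" number tells which), for a name from the list of things; names that differ only in an ending like _2 or _b are one class to them, and where a whole thing is asked for, a point or a joint stands for the part that bears it (a point fixed in the world has none). Each returns a list of dicts, best first, with "confidence" (0 to 1); they miss things now and then, are a little off and sometimes report something else, mostly with a low value. They report only what shows in the picture. A call takes as long as a camera call.
- boxes_of(picture, thing): "uv" ([column, row] in pixels, amid what is visible of it).
- landmark_of(picture, thing): "uv" ([column, row] in pixels: a listed point, or the origin of a listed thing).
The state is a dict: "time_s": time; "q": joint angles; "dq": joint speeds; "joint_efforts": joint torques, N m; "eef_pos": TCP position; "eef_rot": TCP orientation; "wrist_force": force on the tool from outside, world axes, zero at the start; "torque": the same for the moment, N m; "opening": opening from 0.0 (shut) to 1.0 (fully open).
Only numpy, scipy, OpenCV 4.12 (cv2) and the standard library are available. Lean on these libraries where they do the work, as an engineer would, in place of code of your own. Each camera call takes 0.05 s, during which the arm holds its last target.

## Working session

There is one attempt and no reset: what is moved stays moved. The work goes in short steps, Python scripts to look and compute and a shell command to move; the robot and the scene stay as the last step left them, time stands still between calls to the robot, and variables do not carry over. Pictures are saved under pics/ and viewed, and the job is handed in when it is done.

```bash
ls; mkdir -p pics
cat > h.py <<'E'
import numpy as np,cv2
from bench import ctrl,cams,boxes_of,landmark_of
def save(p,n): cv2.imwrite('pics/'+n+'.png',p['color'][:,:,::-1])
def ray(p,uv,wrist=None):
    K=np.array(p['camera_matrix']);d=np.linalg.inv(K)@[uv[0],uv[1],1.]
    d=np.array([d[0],-d[1],-d[2]])
    if 'view' in p:
        V=np.linalg.inv(np.array(p['view']))
    else: V=wrist@np.array(p['tool_from_camera'])
    return V[:3,3],V[:3,:3]@d
def atz(p,uv,z,w=None):
    o,d=ray(p,uv,w);return o+d*(z-o[2])/d[2]
def tri(rs):
    A=np.zeros((3,3));b=np.zeros(3)
    for o,d in rs:
        d=d/np.linalg.norm(d);M=np.eye(3)-np.outer(d,d);A+=M;b+=M@o
    x=np.linalg.solve(A,b)
    return x,[np.linalg.norm(np.cross(x-o,d/np.linalg.norm(d))) for o,d in rs]
def proj(p,X):
    K=np.array(p['camera_matrix']);c=(np.array(p['view'])@np.r_[X,1])[:3];c=np.array([c[0],-c[1],-c[2]]);u=K@c;return u[:2]/u[2]
E
python3 - <<'E'
from h import *
o=ctrl.get_obs();print(o,ctrl.grip_point_offset)
s=cams.camera('scene');t=cams.camera('top');save(s,'s0');save(t,'t0')
print([k for k in s])
for n in ['frame_grip','frame_end_l','frame_end_r','stand','stand_mid','keeper_l','keeper_r','beaker','bottle','jar']:
    a=landmark_of(s,n)[:2];b=landmark_of(t,n)[:2]
    print(n,[(np.round(x['uv']),round(x['confidence'],2)) for x in a],[(np.round(x['uv']),round(x['confidence'],2)) for x in b])
    if a and b: print(tri([ray(s,a[0]['uv']),ray(t,b[0]['uv'])]))
E
```

```text
pics
{'time_s': 0.0, 'q': array([-1.45229025e+00,  1.81561704e-01,  1.60801256e+00, -3.59762410e-07,
        1.35380624e+00, -2.06305066e-01]), 'dq': array([ 0.00073545, -0.00030486, -0.00094074, -0.00072009,  0.00101485,
       -0.00135784]), 'joint_efforts': array([ 8.75640671e-05, -4.44869006e+01, -3.51336908e+01, -2.06644281e-04,
        8.84516659e-03,  1.84827871e-05]), 'eef_pos': array([ 0.18348261, -0.54467041,  0.40377006]), 'eef_rot': array([-8.93068846e-04,  9.86840775e-01,  1.61692562e-01,  3.90546784e-05]), 'wrist_force': array([ 0.1835197 , -0.59335976, -0.70690504]), 'torque': array([-0.0298202 ,  0.05216203,  0.05294582]), 'opening': 1.0034637437427711} 0.1547
['color', 'camera_matrix', 'view', 'shot']
frame_grip [(array([261., 170.]), 0.92)] [(array([449., 273.]), 0.82), (array([236., 285.]), 0.72)]
(array([ 0.53400953, -0.22258259,  0.14946327]), [np.float64(0.0030861960847355994), np.float64(0.00308619608473572)])
frame_end_l [(array([304., 194.]), 0.63), (array([224., 158.]), 0.59)] [(array([499., 257.]), 0.76), (array([396., 281.]), 0.56)]
(array([ 0.52835737, -0
[... 164 characters left out ...]
 [(array([499., 257.]), 0.76), (array([396., 281.]), 0.56)]
(array([ 0.52835737, -0.21126117,  0.1627607 ]), [np.float64(0.09411074255505987), np.float64(0.09411074255505968)])
stand [(array([420., 329.]), 0.79)] [(array([232., 284.]), 0.8)]
(array([ 0.49437435,  0.21180955, -0.00360891]), [np.float64(0.0009540784833179573), np.float64(0.0009540784833180777)])
stand_mid [(array([240., 316.]), 0.72)] [(array([212., 269.]), 0.76)]
(array([0.6446278 , 0.1333909 , 0.21969744]), [np.float64(0.1668535795997081), np.float64(0.16685357959970792)])Traceback (most recent call last):
  File "<stdin>", line 6, in <module>
ValueError: it knows: beaker, bottle, frame_end, frame_grip, jar, stand, stand_mid
```

View pics/s0.png

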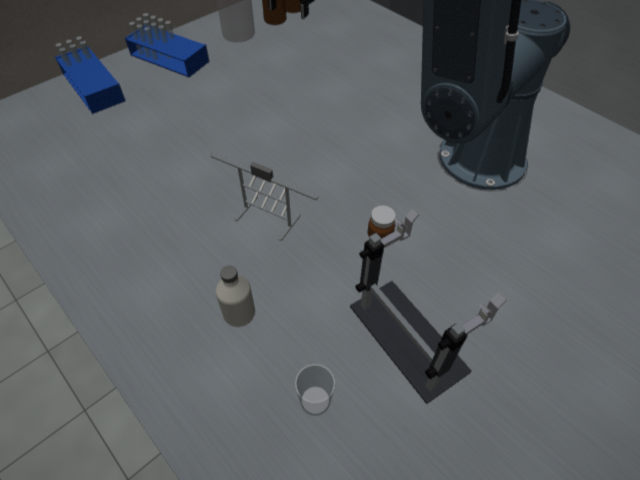

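View pics/t0.png

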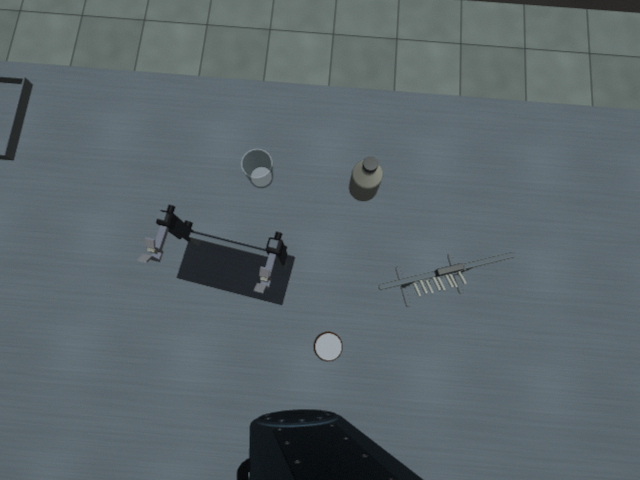

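The scene picture shows the frame standing with its grip at (261,170). The stand has hook tips at about (410,222) and (497,305), the jar is near (382,222) and the bottle near (235,300). The top picture shows the grip at (449,270), the bar from (379,289) to (514,254), and the hooks near (152,248) and (264,278).

Run:
```python
from h import *
s=cams.camera('scene');t=cams.camera('top')
D={}
for n in ['frame_grip','frame_end','stand','stand_mid','beaker','bottle','jar']:
    a=landmark_of(s,n)[:4];b=landmark_of(t,n)[:4]
    print(n,[(np.round(x['uv']),round(x['confidence'],2)) for x in a],[(np.round(x['uv']),round(x['confidence'],2)) for x in b])
    for x in a:
        for y in b:
            X,r=tri([ray(s,x['uv']),ray(t,y['uv'])])
            if r[0]<.01: print('   ',X.round(4),round(r[0],4))
for n,z in [('tipL',.14),('tipR',.14)]: pass
print('bar ends top', atz(t,(379,289),.14),atz(t,(514,254),.14))
print('bar ends scene', atz(s,(212,156),.14),atz(s,(315,197),.14))
print('grip scene/top z.15',atz(s,(261,171),.15),atz(t,(449,272),.15))
for nm,p in(('s',s),('t',t)):
    x0,y0,x1,y1=(340,190,530,410) if nm=='s' else (120,190,310,320)
    c=p['color'][y0:y1,x0:x1,::-1];f=3 if nm=='s' else 4
    cv2.imwrite(f'pics/{nm}_stand.png',cv2.resize(c,None,fx=f-.3,fy=f-.3,interpolation=2))
c=t['color'][230:330,360:530,::-1];cv2.imwrite('pics/t_frame.png',cv2.resize(c,None,fx=4,fy=4,interpolation=2))
```

```text
frame_grip [(array([260., 171.]), 0.61)] []
frame_end [(array([304., 192.]), 0.76), (array([222., 160.]), 0.73)] [(array([396., 286.]), 0.76), (array([497., 261.]), 0.59)]
    [ 0.5026 -0.1248  0.1355] 0.0009
    [ 0.5677 -0.3186  0.1322] 0.0029
stand [(array([420., 332.]), 0.92), (array([316., 399.]), 0.21)] [(array([229., 282.]), 0.67)]
    [ 0.4988  0.2166 -0.0019] 0.003
stand_mid [] [(array([213., 270.]), 0.96)]
beaker [(array([315., 401.]), 0.95)] [(array([263., 179.]), 0.59)]
    [ 0.746   0.1735 -0.0098] 0.0001
bottle [(array([239., 316.]), 0.72)] [(array([359., 187.]), 0.94)]
    [ 0.7429 -0.0548 -0.0015] 0.0016
jar [(array([380., 235.]), 0.78)] [(array([325., 346.]), 0.63)]
    [ 0.3785 -0.0036 -0.0009] 0.0021
bar ends top [ 0.49242852 -0.09237919  0.14      ] [ 0.58095487 -0.34589904  0.14      ]
bar ends scene [ 0.58191751 -0.34065363  0.14      ] [ 0.49736639 -0.09732161  0.14      ]
grip scene/top z.15 [ 0.53745712 -0.22253931  0.15      ] [ 0.53402954 -0.21979053  0.15      ]
```

View pics/s_stand.png

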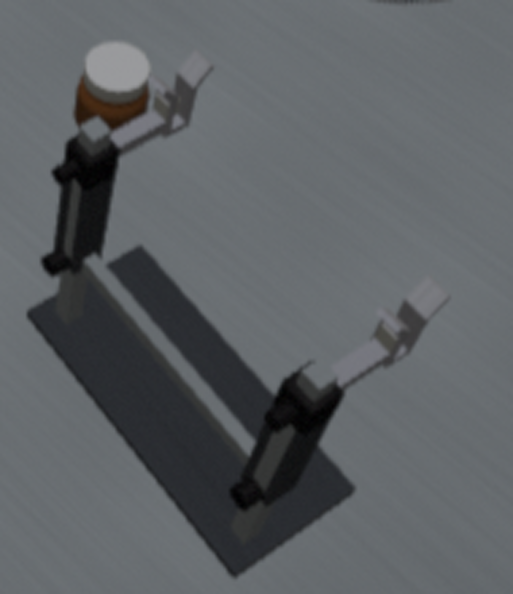

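View pics/t_stand.png

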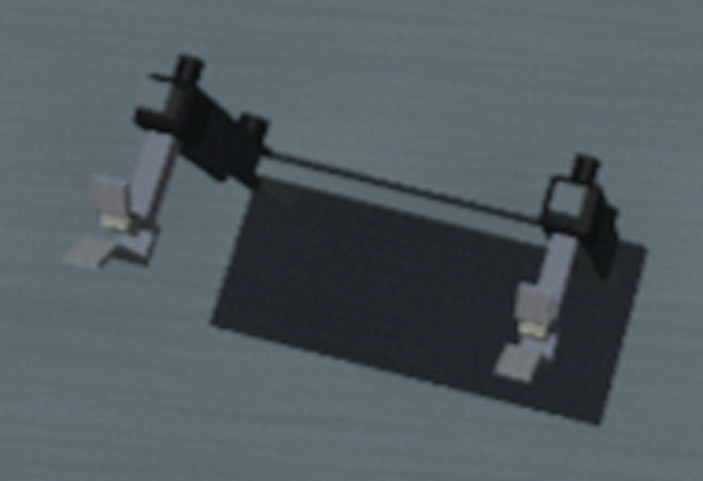

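View pics/t_frame.png

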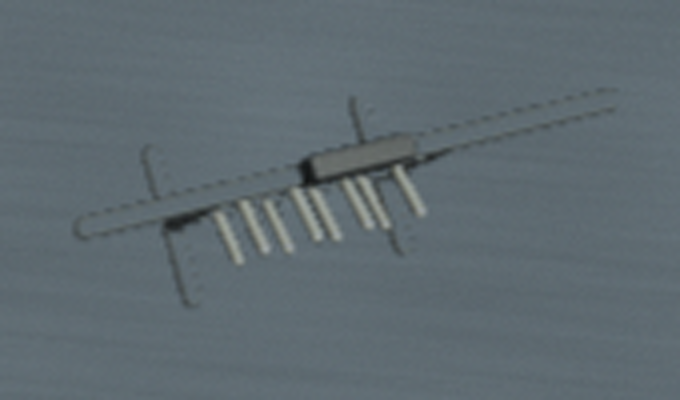

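Run:
```python
from h import *
s=cams.camera('scene');t=cams.camera('top')
C=[(np.array(c)+.5)/3.7+[120,190] for c in [(260,178),(647,247),(602,425),(212,323)]]
P=np.array([atz(t,c,.01)[:2] for c in C]);print('top corners\n',P.round(4))
print([np.linalg.norm(P[i]-P[(i+1)%4]).round(4) for i in range(4)])
y=(P[0]-P[1])+(P[3]-P[2]);print('yaw',np.degrees(np.arctan2(-y[0],y[1])))
x=(P[0]-P[3])+(P[1]-P[2]);print('yaw x',np.degrees(np.arctan2(x[1],x[0])))
th=np.arctan2(-y[0],y[1]);ex=np.array([np.cos(th),np.sin(th)]);ey=np.array([-ex[1],ex[0]])
c=P.mean(0);print('centre',c,'origin',c-.035*ex)
C2=[(np.array(c)+.5)/2.7+[340,190] for c in [(27,315),(140,247),(355,489),(235,576)]]
Q=np.array([atz(s,c,.01)[:2] for c in C2]);print('scene corners\n',Q.round(4),'origin',Q.mean(0)-.035*ex)
# keepers in top/scene crops
kl_t=np.array((115,222))/3.7+[120,190];kr_t=np.array((533,328))/3.7+[120,190]
kl_s=np.array((388,337))/2.7+[340,190];kr_s=np.array((160,105))/2.7+[340,190]
for a,b in((kl_s,kl_t),(kr_s,kr_t)): print('keeper',tri([ray(s,a),ray(t,b)]))
lm=landmark_of(t,'stand_mid')
if lm: print('mid z.2',atz(t,lm[0]['uv'],.2))
o=ctrl.get_obs();from scipy.spatial.transform import Rotation as R
r=R.from_quat(np.roll(o['eef_rot'],-1)).as_matrix();print(r.round(3))
```

```text
top corners
 [[0.5853 0.3156]
 [0.5629 0.079 ]
 [0.4557 0.0951]
 [0.4958 0.3309]]
[np.float64(0.2376), np.float64(0.1084), np.float64(0.2392), np.float64(0.0908)]
yaw -7.525711298401806
yaw x -9.088012335323702
centre [0.52492887 0.20514168] origin [0.49023036 0.20972567]
scene corners
 [[0.5679 0.0853]
 [0.4602 0.1019]
 [0.4982 0.3355]
 [0.6058 0.3181]] origin [0.49831579 0.2147918 ]
keeper (array([0.51850581, 0.31256613, 0.217918  ]), [np.float64(0.0023088192852142283), np.float64(0.002308819285214268)])
keeper (array([0.48598557, 0.11242218, 0.21682676]), [np.float64(0.002635421004145989), np.float64(0.0026354210041459472)])
mid z.2 [0.49869006 0.20782431 0.2       ]
[[ 0.948  0.319  0.   ]
 [ 0.319 -0.948 -0.   ]
 [-0.     0.    -1.   ]]
```

```bash
python3 -m handwheel '[{"offset":[0.055,-0.024,0],"spin":-10,"grip":1},{"offset":[0.11,-0.049,0],"spin":-20,"grip":1},{"offset":[0.165,-0.073,0],"spin":-30,"grip":1},{"offset":[0.22,-0.098,0],"spin":-40,"grip":1},{"offset":[0.275,-0.122,0],"spin":-50,"grip":1},{"offset":[0.33,-0.147,0],"spin":-60,"grip":1},{"offset":[0.385,-0.171,0],"spin":-70,"grip":1},{"offset":[0.42,-0.187,0],"spin":-80,"grip":1},{"offset":[0.4376,-0.195,0],"spin":-90.6,"grip":1},{"offset":[0.4376,-0.195,0],"spin":-90.6,"grip":1},{"offset":[0.4376,-0.195,0],"spin":-90.6,"grip":1}]'
cat >> h.py <<'E'
from scipy.spatial.transform import Rotation as R
def tool():
    o=ctrl.get_obs();T=np.eye(4);T[:3,:3]=R.from_quat(np.roll(o['eef_rot'],-1)).as_matrix();T[:3,3]=o['eef_pos'];return T
E
python3 - <<'E'
from h import *
T=tool();w=cams.camera('wrist');save(w,'w1');print(T.round(4))
for n,z in(('frame_grip',.15),('frame_end',.14)):
    for l in landmark_of(w,n): print(n,l['uv'],l['confidence'],atz(w,l['uv'],z,T))
E
```

```text
time_s: 2.92
eef_pos: [0.5356, -0.221, 0.4046]
eef_rot: [-0.0, 0.581, 0.814, -0.0]
wrist_force: [0.2, -0.1, 0.2]
opening: 1.004
[[-3.255e-01  9.455e-01 -5.000e-04  5.356e-01]
 [ 9.455e-01  3.255e-01 -2.000e-04 -2.210e-01]
 [-0.000e+00 -5.000e-04 -1.000e+00  4.046e-01]
 [ 0.000e+00  0.000e+00  0.000e+00  1.000e+00]]
frame_grip [320.4, 247.0] 0.85 [ 0.54147695 -0.21873923  0.15      ]
frame_end [314.8, 373.5] 0.85 [ 0.56960441 -0.3106898   0.14      ]
frame_end [322.7, 72.4] 0.8 [ 0.50988262 -0.12376901  0.14      ]
frame_end [574.9, 114.9] 0.69 [ 0.65615877 -0.09771249  0.14      ]
```

View pics/w1.png

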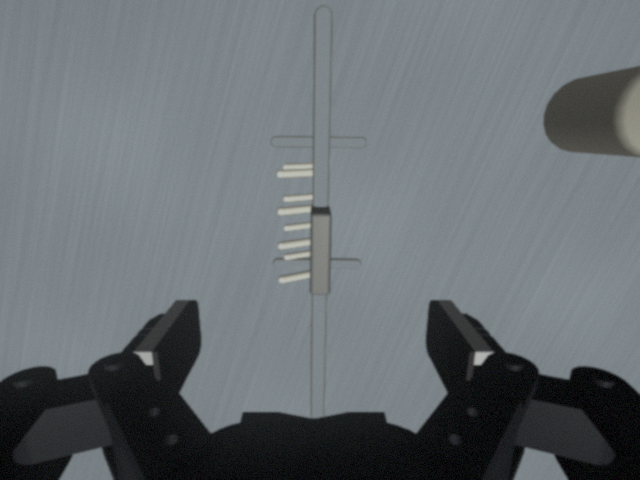

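The wrist view shows the grip block at columns 312–330 and rows 208–293, centred between the fingers and aligned to within 1 degree. I'll descend and close.

```bash
python3 -m handwheel '[{"offset":[0,0.003,0.04],"spin":0,"grip":1},{"offset":[0,0.003,0.08],"spin":0,"grip":1},{"offset":[0,0.003,0.098],"spin":0,"grip":1},{"offset":[0,0.003,0.098],"spin":0,"grip":1},{"offset":[0,0.003,0.098],"spin":0,"grip":0},{"offset":[0,0.003,0.098],"spin":0,"grip":0},{"offset":[0,0.003,0.098],"spin":0,"grip":0},{"offset":[0,0.003,0.098],"spin":0,"grip":0},{"offset":[0,0.003,0.098],"spin":0,"grip":0},{"offset":[0,0.003,0.098],"spin":0,"grip":0}]'
python3 - <<'E'
from h import *
w=cams.camera('wrist');save(w,'w2');print(tool()[:3,3],ctrl.get_obs()['opening'])
E
```

```text
time_s: 4.32
eef_pos: [0.5391, -0.2196, 0.3073]
eef_rot: [0.001, 0.579, 0.815, 0.0]
wrist_force: [-0.6, -0.2, 4.0]
opening: 0.128
[ 0.53908485 -0.21958253  0.30734263] 0.13132711583590445
```

View pics/w2.png

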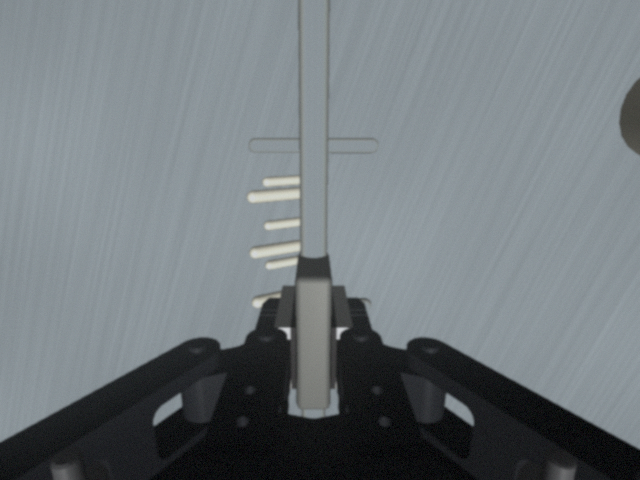

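Gripped: opening 0.13 is about 11 mm, and the block is between the pads at (313,330). Next I'll lift.

```bash
python3 -m handwheel '[{"offset":[0,0,-0.03],"spin":0,"grip":0},{"offset":[0,0,-0.07],"spin":0,"grip":0},{"offset":[0,0,-0.12],"spin":0,"grip":0},{"offset":[0,0,-0.17],"spin":0,"grip":0},{"offset":[0,0,-0.22],"spin":0,"grip":0},{"offset":[0,0,-0.25],"spin":0,"grip":0},{"offset":[0,0,-0.26],"spin":0,"grip":0},{"offset":[0,0,-0.26],"spin":0,"grip":0},{"offset":[0,0,-0.26],"spin":0,"grip":0}]'
python3 - <<'E'
from h import *
T=tool();print(T.round(4));g=np.array([.498,.213])-T[:2,3];print('tool xy',g@T[:2,0],g@T[:2,1]);o=ctrl.get_obs();print(o['wrist_force'],o['torque'],o['opening'],o['q'])
s=cams.camera('scene');save(s,'s3')
for n in('frame_grip','frame_end'):
    for l in landmark_of(s,n): print(n,l['uv'],l['confidence'])
p=T[:3,3]+T[:3,2]*.1547;print('expect grip',proj(s,p),[proj(s,p+T[:3,0]*k-[0,0,.01]) for k in(.1,-.1)])
E
```

```text
time_s: 5.5
eef_pos: [0.5388, -0.2195, 0.564]
eef_rot: [-0.002, 0.579, 0.815, -0.0]
wrist_force: [-0.3, -0.2, -4.5]
opening: 0.128
[[-0.3289  0.9443 -0.0036  0.5388]
 [ 0.9443  0.3289  0.0024 -0.2195]
 [ 0.0035 -0.0026 -1.      0.564 ]
 [ 0.      0.      0.      1.    ]]
tool xy 0.42187731742568496 0.10374813266109405
[-0.25601492 -0.23323396 -4.54729368] [-0.0299247  -0.00995846 -0.03142779] 0.12827692151515172 [-5.90779833e-01  1.15072124e-01  1.36636755e+00 -2.53734237e-05
  1.66451377e+00 -9.25962776e-01]
frame_grip [248.2, 60.4] 0.94
frame_end [297.2, 83.8] 0.97
frame_end [199.8, 51.3] 0.73
expect grip [247.59306861  60.85910815] [array([299.35496466,  82.57935847]), array([200.59893475,  50.85092974])]
```

View pics/s3.png

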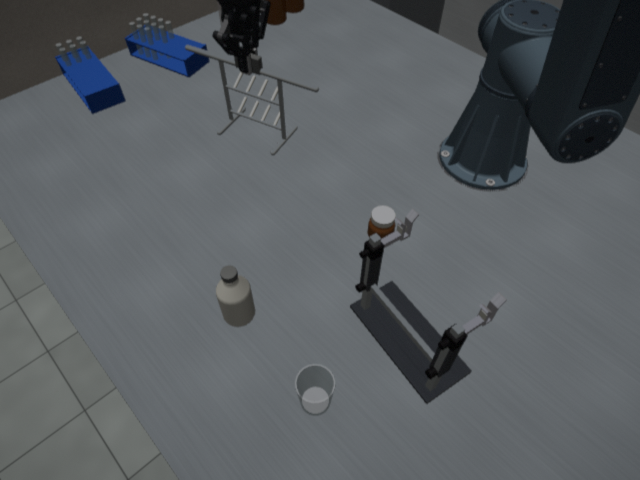

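The frame hangs level. Its grip is at (248,60) and its ends at (297,84) and (200,51), matching the expected projection to within 2 px. I'll move over the stand.

```bash
python3 -m handwheel '[{"offset":[0.04,0.01,-0.02],"spin":3,"grip":0},{"offset":[0.09,0.022,-0.02],"spin":6,"grip":0},{"offset":[0.14,0.034,-0.02],"spin":9.5,"grip":0},{"offset":[0.19,0.047,-0.02],"spin":13,"grip":0},{"offset":[0.24,0.059,-0.02],"spin":16,"grip":0},{"offset":[0.29,0.071,-0.02],"spin":19.5,"grip":0},{"offset":[0.34,0.084,-0.02],"spin":23,"grip":0},{"offset":[0.38,0.094,-0.02],"spin":26,"grip":0},{"offset":[0.41,0.101,-0.02],"spin":28,"grip":0},{"offset":[0.422,0.104,-0.02],"spin":28.4,"grip":0},{"offset":[0.422,0.104,-0.02],"spin":28.4,"grip":0},{"offset":[0.422,0.104,-0.02],"spin":28.4,"grip":0},{"offset":[0.422,0.104,-0.02],"spin":28.4,"grip":0}]'
python3 - <<'E'
from h import *
T=tool();print(T.round(4));o=ctrl.get_obs();print(o['wrist_force'],o['torque'],o['opening'])
w=cams.camera('wrist');t=cams.camera('top');s=cams.camera('scene');save(s,'s4');save(w,'w4');save(t,'t4')
V=T@np.array(w['tool_from_camera'])
def pw(X):
    c=np.linalg.inv(V)@np.r_[X,1];c=np.array([c[0],-c[1],-c[2]]);u=np.array(w['camera_matrix'])@c;return u[:2]/u[2]
th=np.radians(-9.24);ex=np.array([np.cos(th),np.sin(th),0]);ey=np.array([-ex[1],ex[0],0]);m=np.array([.498,.213,.2])
for y in(.1,-.1):
  for z in(0,.042): print(y,z,'wrist',pw(m+ey*y+[0,0,z]).round(),'scene',proj(s,m+ey*y+[0,0,z]).round(1),'top',proj(t,m+ey*y+[0,0,z]).round(1))
g=T[:3,3]+T[:3,2]*.1547
for y in(.1,-.1): X=g+T[:3,0]*y-[0,0,.01];print('bar',pw(X),proj(s,X),proj(t,X))
E
```

```text
time_s: 7.28
eef_pos: [0.4985, 0.2122, 0.5867]
eef_rot: [0.0, 0.762, 0.648, -0.0]
wrist_force: [-0.5, -0.3, -4.9]
opening: 0.13
[[ 1.612e-01  9.869e-01  0.000e+00  4.985e-01]
 [ 9.869e-01 -1.612e-01 -3.000e-04  2.122e-01]
 [-3.000e-04  1.000e-04 -1.000e+00  5.867e-01]
 [ 0.000e+00  0.000e+00  0.000e+00  1.000e+00]]
[-0.54862568 -0.27204463 -4.8753649 ] [ 0.04866937 -0.00062615  0.024111  ] 0.130408538597917
0.1 0 wrist [310.  94.] scene [483.4 318.5] top [156.2 253.9]
0.1 0.042 wrist [309.  89.] scene [491.  304.9] top [147.1 249.3]
-0.1 0 wrist [311. 304.] scene [401.8 234.5] top [265.2 281.3]
-0.1 0.042 wrist [310. 324.] scene [405.2 219.2] top [262.3 278.2]
bar [305.81162023  28.73253493] [532.1871111  228.58426882] [ 93.9209185  221.22761568]
bar [308.39122422 516.86647404] [422.56685433 136.36477233] [245.36196125 259.10371261]
```

View pics/w4.png

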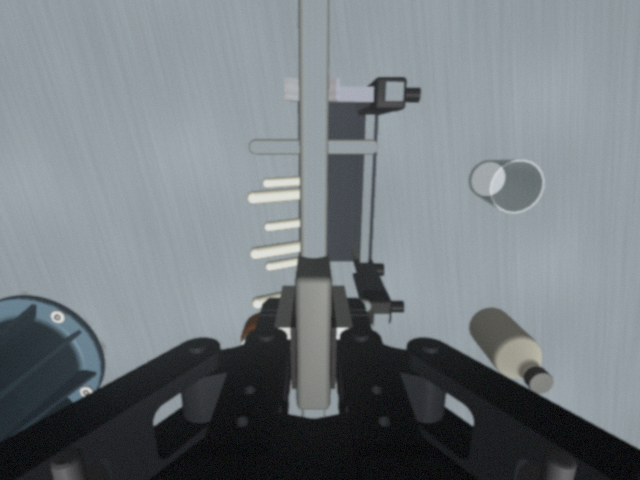

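View pics/s4.png

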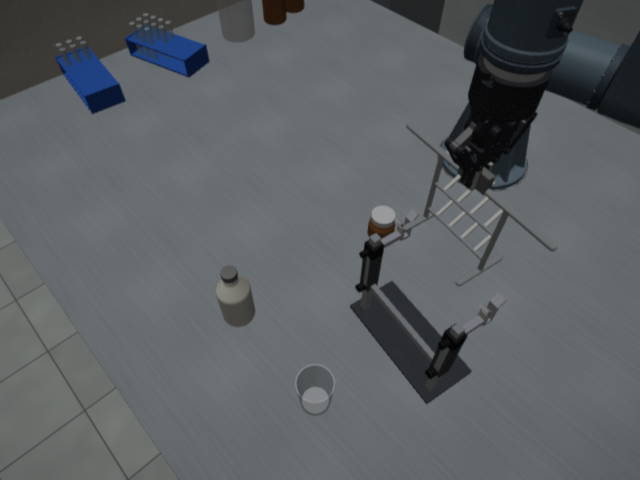

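View pics/t4.png

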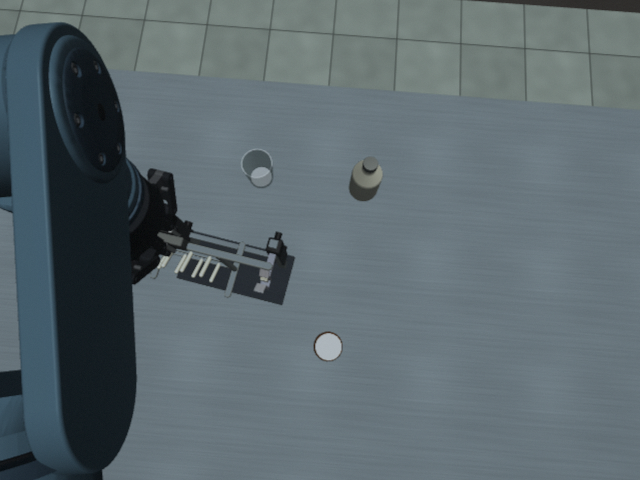

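The wrist view shows the bar centred at column 314 over the far hook mouth (columns about 284–338, row 89). The posts are at (390,94) and (370,290). The alignment looks good, so I'll lower to just above the mouths and check.

```bash
python3 -m handwheel '[{"offset":[0,0,0.04],"spin":0,"grip":0},{"offset":[0,0,0.08],"spin":0,"grip":0},{"offset":[0,0,0.12],"spin":0,"grip":0},{"offset":[0,0,0.14],"spin":0,"grip":0},{"offset":[0,0,0.14],"spin":0,"grip":0},{"offset":[0,0,0.14],"spin":0,"grip":0}]'
python3 - <<'E'
from h import *
T=tool();print(T[:3,3].round(4));o=ctrl.get_obs();print(o['wrist_force'],o['torque'],o['opening'])
w=cams.camera('wrist');s=cams.camera('scene');t=cams.camera('top');save(w,'w5')
cv2.imwrite('pics/s5.png',cv2.resize(s['color'][130:350,350:580,::-1],None,fx=2.6,fy=2.6,interpolation=2))
cv2.imwrite('pics/t5.png',cv2.resize(t['color'][190:320,120:310,::-1],None,fx=3.7,fy=3.7,interpolation=2))
for l in landmark_of(s,'frame_end')+landmark_of(s,'frame_grip'): print(l['uv'],l['confidence'])
g=T[:3,3]+T[:3,2]*.1573
print('grip',proj(s,g))
for y in(.1,-.1): X=g+T[:3,0]*y-[0,0,.01];print('bar',proj(s,X),proj(t,X))
E
```

```text
time_s: 8.18
eef_pos: [0.4986, 0.2131, 0.4481]
eef_rot: [0.001, 0.762, 0.648, 0.001]
wrist_force: [1.0, 1.0, -4.4]
opening: 0.131
[0.4986 0.2131 0.4481]
[ 0.99710405  0.98313175 -4.40314007] [-0.00948719  0.01175203 -0.02541238] 0.13084896694101641
[405.9, 205.3] 0.9
[499.5, 292.6] 0.83
[454.8, 236.4] 0.8
grip [451.6108479  240.90673164]
bar [498.35707124 291.50514521] [137.78957249 243.93356357]
bar [408.18671651 204.23850948] [259.20002082 274.32790733]
```

View pics/w5.png

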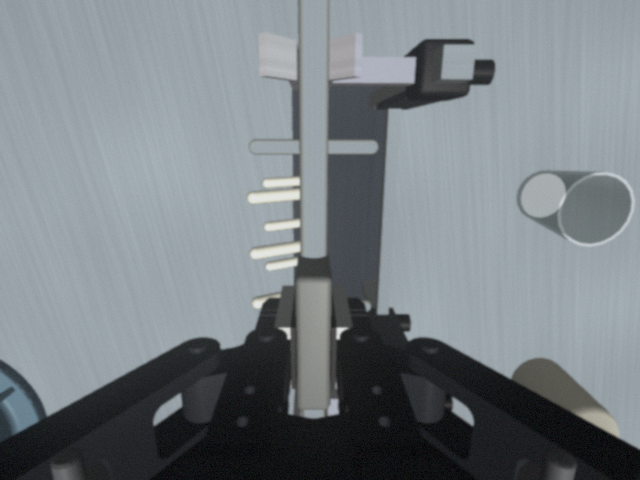

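View pics/s5.png

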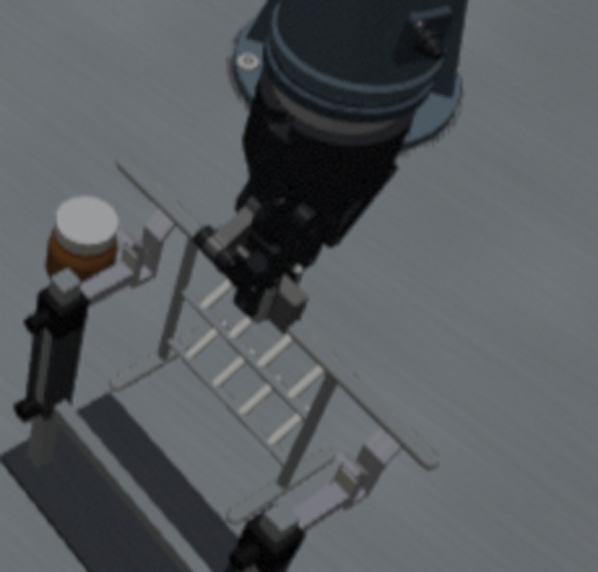

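View pics/t5.png

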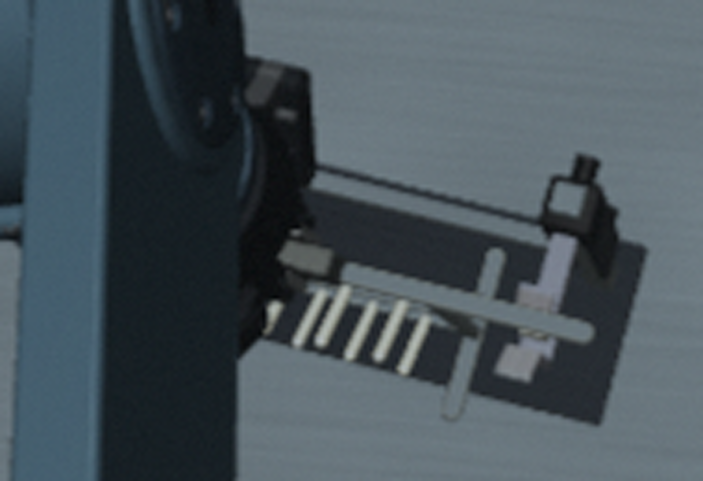

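The wrist view shows the hook mouth at columns 259–362 (centre 310.5) and the bar at 314. So the bar is about 1 mm too far to +x, and I'll shift back 1 mm while lowering into the mouths.

```bash
python3 -m handwheel '[{"offset":[0,-0.001,0.012],"spin":0,"grip":0},{"offset":[0,-0.001,0.024],"spin":0,"grip":0},{"offset":[0,-0.001,0.034],"spin":0,"grip":0},{"offset":[0,-0.001,0.038],"spin":0,"grip":0},{"offset":[0,-0.001,0.038],"spin":0,"grip":0}]'
python3 - <<'E'
from h import *
T=tool();print(T[:3,3].round(4));o=ctrl.get_obs();print(o['wrist_force'],o['torque'],o['opening'])
E
```

```text
time_s: 9.05
eef_pos: [0.4972, 0.2134, 0.4082]
eef_rot: [-0.0, 0.761, 0.648, -0.0]
wrist_force: [-0.2, 0.1, -4.8]
opening: 0.128
[0.4972 0.2134 0.4082]
[-0.24246357  0.07282656 -4.781891  ] [ 0.03447115 -0.03954836 -0.02175402] 0.12824945567551294
```

```bash
cat > o.sh <<'E'
python3 - <<'E'
from h import *
T=tool();o=ctrl.get_obs();print('barz',round(T[2,3]-.1673,4),T[:2,3].round(4),'F',o['wrist_force'].round(2),'M',o['torque'].round(3),'up',(T[:3,0].round(4)),'op',round(o['opening'],3))
E
E
python3 -m handwheel '[{"offset":[0,0,0.002],"spin":0,"grip":0},{"offset":[0,0,0.004],"spin":0,"grip":0},{"offset":[0,0,0.004],"spin":0,"grip":0}]' | grep -E 'time|force'; sh o.sh
python3 -m handwheel '[{"offset":[0,0,0.002],"spin":0,"grip":0},{"offset":[0,0,0.004],"spin":0,"grip":0},{"offset":[0,0,0.004],"spin":0,"grip":0}]'| grep -E 'time|force'; sh o.sh
```

```text
time_s: 9.43
wrist_force: [0.2, -0.6, -5.4]
barz 0.2374 [0.4972 0.2134] F [ 0.17 -0.62 -5.41] M [ 0.064 -0.047 -0.055] up [0.1597 0.9872 0.    ] op 0.13
time_s: 9.8
wrist_force: [-0.8, -0.6, -4.9]
barz 0.2332 [0.4971 0.2134] F [-0.75 -0.6  -4.93] M [0.022 0.118 0.069] up [0.1596 0.9872 0.    ] op 0.133
```

```bash
python3 -m handwheel '[{"offset":[0,0,0.002],"spin":0,"grip":0},{"offset":[0,0,0.003],"spin":0,"grip":0},{"offset":[0,0,0.003],"spin":0,"grip":0}]' | grep -E 'time|force'; sh o.sh
```

```text
time_s: 10.18
wrist_force: [-6.4, 1.4, 6.5]
barz 0.2319 [0.4969 0.2138] F [-6.42  1.4   6.52] M [ 0.14   1.124 -0.032] up [1.595e-01 9.872e-01 8.000e-04] op 0.129
```

```bash
python3 -m handwheel '[{"offset":[0,0,0.002],"spin":0,"grip":0},{"offset":[0,0,0.003],"spin":0,"grip":0},{"offset":[0,0,0.003],"spin":0,"grip":0}]' | grep -E 'time|force'; sh o.sh
```

```text
time_s: 10.55
wrist_force: [-6.7, 1.6, 1.8]
barz 0.2281 [0.4966 0.2138] F [-6.66  1.59  1.81] M [ 0.202  0.93  -0.247] up [1.597e-01 9.872e-01 5.000e-04] op 0.128
```

```bash
python3 -m handwheel '[{"offset":[0,0,0.002],"spin":0,"grip":0},{"offset":[0,0,0.004],"spin":0,"grip":0},{"offset":[0,0,0.004],"spin":0,"grip":0}]' | grep -E 'time|force'; sh o.sh
```

```text
time_s: 10.92
wrist_force: [-6.0, 1.1, -1.9]
barz 0.2234 [0.4967 0.2137] F [-5.99  1.09 -1.88] M [ 0.436  0.825 -0.267] up [1.598e-01 9.871e-01 4.000e-04] op 0.131
```

```bash
python3 -m handwheel '[{"offset":[0,0,0.002],"spin":0,"grip":0},{"offset":[0,0,0.003],"spin":0,"grip":0},{"offset":[0,0,0.003],"spin":0,"grip":0}]' | grep -E 'time|force'; sh o.sh
```

```text
time_s: 11.3
wrist_force: [-4.7, 1.7, -0.7]
barz 0.2203 [0.4967 0.2136] F [-4.68  1.66 -0.72] M [ 0.327  0.809 -0.248] up [1.598e-01 9.871e-01 1.000e-04] op 0.128
```

```bash
python3 -m handwheel '[{"offset":[0,0,0.002],"spin":0,"grip":0},{"offset":[0,0,0.004],"spin":0,"grip":0},{"offset":[0,0,0.004],"spin":0,"grip":0}]' | grep -E 'time|force'; sh o.sh
```

```text
time_s: 11.68
wrist_force: [-4.3, 1.6, -2.1]
barz 0.2161 [0.4967 0.2136] F [-4.25  1.6  -2.08] M [ 0.333  0.851 -0.188] up [1.598e-01 9.872e-01 1.000e-04] op 0.131
```

```bash
python3 -m handwheel '[{"offset":[0,0,0.002],"spin":0,"grip":0},{"offset":[0,0,0.003],"spin":0,"grip":0},{"offset":[0,0,0.003],"spin":0,"grip":0}]' | grep -E 'time|force'; sh o.sh
```

```text
time_s: 12.05
wrist_force: [-5.9, 0.5, -2.3]
barz 0.2131 [0.4967 0.2136] F [-5.92  0.51 -2.31] M [ 0.298  0.86  -0.223] up [ 0.1598  0.9871 -0.    ] op 0.129
```

```bash
python3 -m handwheel '[{"offset":[0,0,0.002],"spin":0,"grip":0},{"offset":[0,0,0.002],"spin":0,"grip":0}]' | grep -E 'time|force'; sh o.sh
```

```text
time_s: 12.3
wrist_force: [-3.2, 1.5, -5.6]
barz 0.2106 [0.4967 0.2135] F [-3.25  1.49 -5.58] M [ 0.286  0.694 -0.231] up [ 1.598e-01  9.871e-01 -3.000e-04] op 0.129
```

```bash
python3 -m handwheel '[{"offset":[0,0,0.001],"spin":0,"grip":0},{"offset":[0,0,0.001],"spin":0,"grip":0}]' | grep -E 'time|force'; sh o.sh
```

```text
time_s: 12.55
wrist_force: [-4.1, 1.0, -8.4]
barz 0.2094 [0.4968 0.2133] F [-4.14  0.96 -8.38] M [ 0.031  0.773 -0.244] up [ 1.597e-01  9.872e-01 -8.000e-04] op 0.132
```

```bash
python3 -m handwheel '[{"offset":[0,0,0.001],"spin":0,"grip":0},{"offset":[0,0,0.001],"spin":0,"grip":0}]' | grep -E 'time|force'; sh o.sh
```

```text
time_s: 12.8
wrist_force: [-5.0, 0.8, -9.6]
barz 0.2085 [0.4969 0.2133] F [-5.01  0.84 -9.55] M [ 0.314  0.774 -0.365] up [ 1.600e-01  9.871e-01 -5.000e-04] op 0.129
```

```bash
python3 -m handwheel '[{"offset":[0,0,0.001],"spin":0,"grip":0},{"offset":[0,0,0.001],"spin":0,"grip":0}]' | grep -E 'time|force'; sh o.sh
```

```text
time_s: 13.05
wrist_force: [-3.5, 0.5, -11.5]
barz 0.2079 [0.4971 0.2133] F [ -3.51   0.46 -11.49] M [ 0.482  0.62  -0.362] up [1.600e-01 9.871e-01 1.000e-04] op 0.13
```

```bash
sh o.sh
python3 - <<'E'
from h import *
T=tool()
w=cams.camera('wrist');s=cams.camera('scene');save(w,'w6')
cv2.imwrite('pics/s6.png',cv2.resize(s['color'][170:340,370:550,::-1],None,fx=3.3,fy=3.3,interpolation=2))
cv2.imwrite('pics/w6c.png',cv2.resize(w['color'][0:160,200:480,::-1],None,fx=2.8,fy=2.8,interpolation=2))
for l in landmark_of(s,'frame_end')+landmark_of(s,'frame_grip'): print(l['uv'],l['confidence'])
g=T[:3,3]+T[:3,2]*.1573
print('grip',proj(s,g))
for y in(.1,-.1): X=g+T[:3,0]*y-[0,0,.01];print('bar',proj(s,X))
E
```

```text
barz 0.2079 [0.4971 0.2133] F [ -3.51   0.46 -11.49] M [ 0.482  0.62  -0.362] up [1.600e-01 9.871e-01 1.000e-04] op 0.13
[484.2, 316.6] 0.94
[402.6, 232.3] 0.6
[443.8, 264.0] 0.93
grip [442.77972019 267.55504958]
bar [485.38644083 315.77626854]
bar [402.93462897 231.5329484 ]
```

View pics/s6.png

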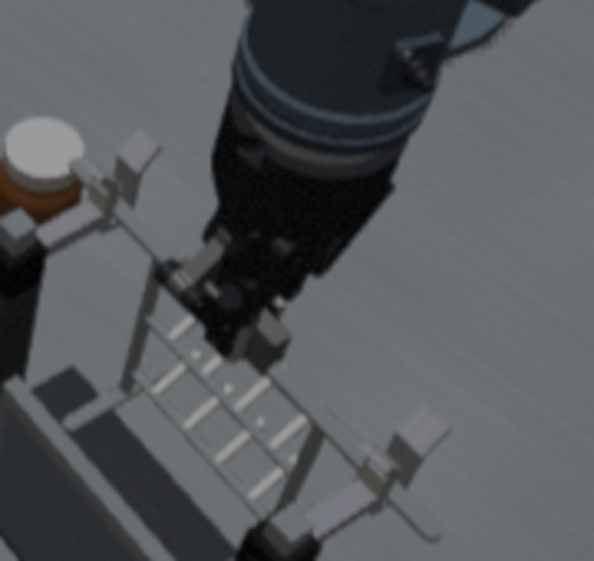

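View pics/w6c.png

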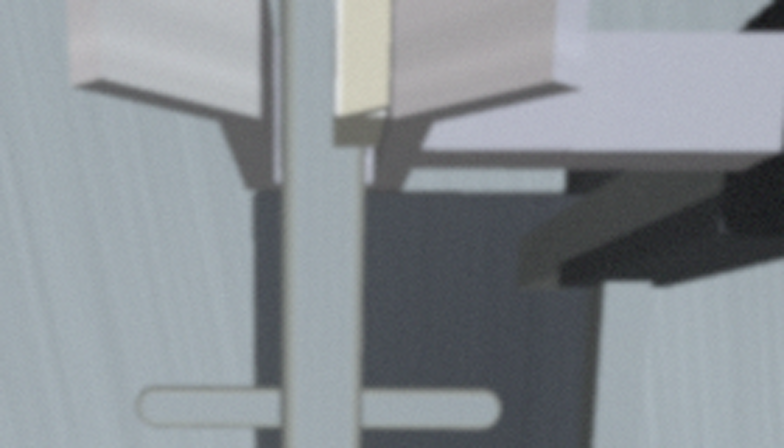

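The wrist crop shows the far (L) catch's tongue lying over the bar's edge, at crop columns 333–390, so L has started to snap over. The downward pull fits the catches wedging the bar down. I'll carry on in 1 mm steps until the floor is felt.

```bash
python3 -m handwheel '[{"offset":[0,0,0.001],"spin":0,"grip":0},{"offset":[0,0,0.001],"spin":0,"grip":0}]' | grep -E 'time|force'; sh o.sh
```

```text
time_s: 13.5
wrist_force: [-1.3, 0.4, -11.5]
barz 0.2076 [0.4975 0.2134] F [ -1.34   0.39 -11.47] M [ 0.534  0.21  -0.194] up [1.596e-01 9.872e-01 3.000e-04] op 0.129
```

```bash
python3 -m handwheel '[{"offset":[0,0,0.001],"spin":0,"grip":0},{"offset":[0,0,0.001],"spin":0,"grip":0}]' | grep -E 'time|force'; sh o.sh
```

```text
time_s: 13.75
wrist_force: [-0.5, 0.3, -8.0]
barz 0.2071 [0.4977 0.2133] F [-0.53  0.29 -8.02] M [ 0.367  0.051 -0.04 ] up [1.596e-01 9.872e-01 4.000e-04] op 0.128
```

```bash
python3 -m handwheel '[{"offset":[0,0,0.001],"spin":0,"grip":0},{"offset":[0,0,0.001],"spin":0,"grip":0}]' | grep -E 'time|force'; sh o.sh
```

```text
time_s: 14.0
wrist_force: [-1.1, -0.6, -1.2]
barz 0.2066 [0.4977 0.2134] F [-1.06 -0.56 -1.17] M [ 0.191  0.125 -0.076] up [1.597e-01 9.872e-01 5.000e-04] op 0.13
```

```bash
python3 -m handwheel '[{"offset":[0,0,0.001],"spin":0,"grip":0},{"offset":[0,0,0.001],"spin":0,"grip":0}]' | grep -E 'time|force'; sh o.sh
```

```text
time_s: 14.25
wrist_force: [-3.6, -2.6, 4.4]
barz 0.2061 [0.4977 0.2133] F [-3.63 -2.59  4.42] M [ 0.267  0.498 -0.041] up [1.598e-01 9.872e-01 6.000e-04] op 0.13
```

```bash
python3 -m handwheel '[{"offset":[0,0,0.001],"spin":0,"grip":0},{"offset":[0,0,0.001],"spin":0,"grip":0}]' | grep -E 'time|force'; sh o.sh
python3 - <<'E'
from h import *
T=tool()
w=cams.camera('wrist');s=cams.camera('scene');t=cams.camera('top')
a=cv2.resize(s['color'][200:340,380:520,::-1],None,fx=4,fy=4,interpolation=2)
cv2.imwrite('pics/s7.png',a)
cv2.imwrite('pics/w7c.png',cv2.resize(w['color'][0:160,200:480,::-1],None,fx=2.8,fy=2.8,interpolation=2))
cv2.imwrite('pics/t7.png',cv2.resize(t['color'][220:310,210:310,::-1],None,fx=6,fy=6,interpolation=2))
for l in landmark_of(s,'frame_end')+landmark_of(s,'frame_grip'): print(l['uv'],l['confidence'])
g=T[:3,3]+T[:3,2]*.1573
for y in(.1,-.1): X=g+T[:3,0]*y-[0,0,.01];print('bar',proj(s,X))
E
```

```text
time_s: 14.5
wrist_force: [-6.1, -3.6, 10.6]
barz 0.206 [0.4977 0.2133] F [-6.06 -3.63 10.59] M [ 0.073  0.94  -0.068] up [1.596e-01 9.872e-01 6.000e-04] op 0.132
[404.0, 231.5] 0.91
[484.6, 318.8] 0.89
[380.5, 235.8] 0.59
[441.0, 267.9] 0.55
[316.1, 400.0] 0.48
bar [484.64058917 316.78855287]
bar [402.33077638 232.58138063]
```

View pics/s7.png

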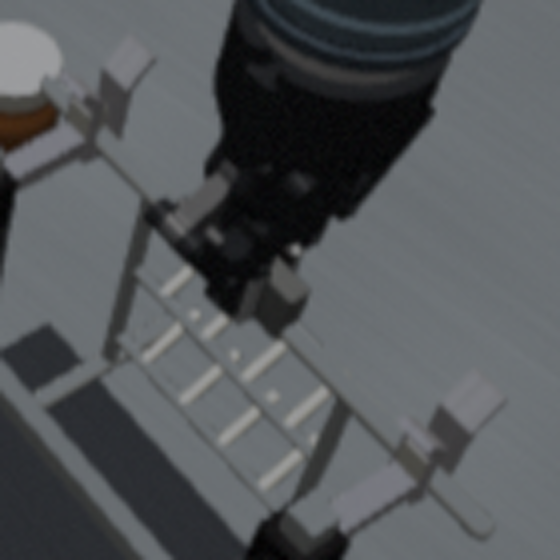

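View pics/w7c.png

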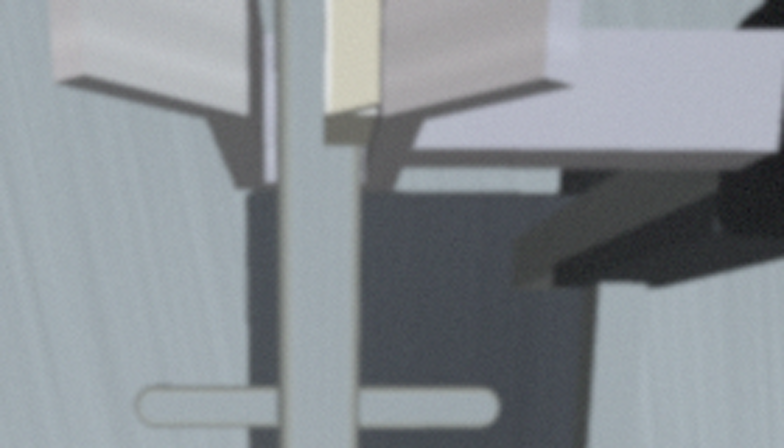

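View pics/t7.png

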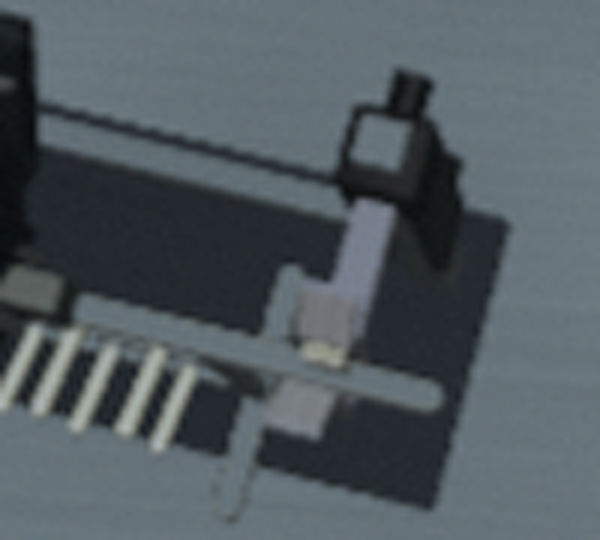

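```bash
python3 - <<'E'
from h import *
s0=cv2.imread('pics/s0.png');t0=cv2.imread('pics/t0.png')
s=np.median([cams.camera('scene')['color'][:,:,::-1] for _ in range(3)],0).astype(np.uint8);t=np.median([cams.camera('top')['color'][:,:,::-1] for _ in range(3)],0).astype(np.uint8)
def pair(a,b,x,y,w=36,h=30,f=10):
    return np.hstack([cv2.resize(i[y:y+h,x:x+w],None,fx=f,fy=f,interpolation=2) for i in(a,b)])
cv2.imwrite('pics/cmpR.png',pair(s0,s,388,206)); cv2.imwrite('pics/cmpL.png',pair(s0,s,474,290)); cv2.imwrite('pics/cmpRt.png',pair(t0,t,248,258))
E
sh o.sh
```

```text
barz 0.206 [0.4977 0.2133] F [-5.82 -3.61 10.45] M [ 0.138  0.913 -0.068] up [1.598e-01 9.872e-01 7.000e-04] op 0.126
```

View pics/cmpR.png

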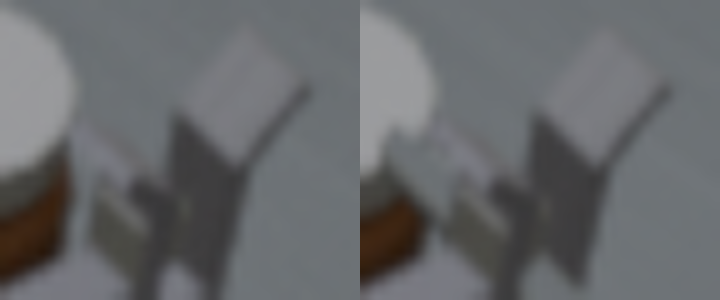

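View pics/cmpL.png

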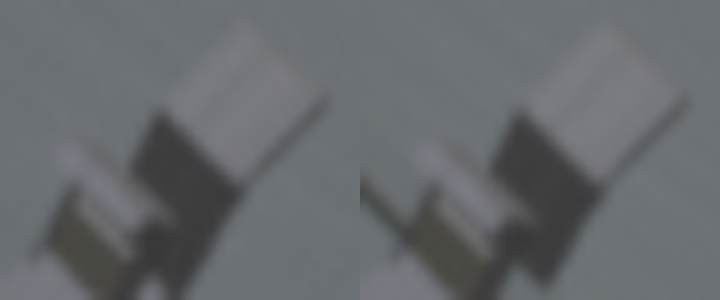

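View pics/cmpRt.png

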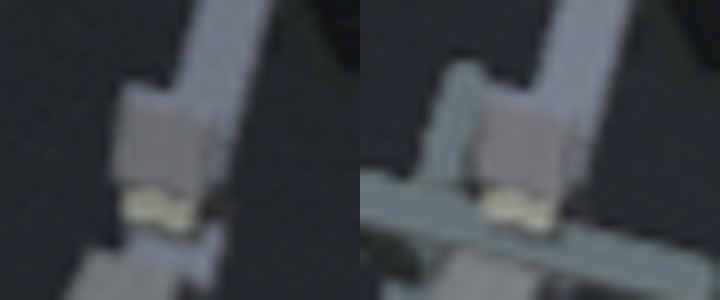

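Seen from the top camera, the R tongue has its original extent and lies over the bar (at (520,205) in the crop pair). In the wrist view the L tongue overlaps the bar by about 5 mm. The floor is felt as a hard stop: 10.5 N with under 0.1 mm of motion per 1 mm commanded. I'll ease off the push and check the force balance once more before letting go.

```bash
python3 -m handwheel '[{"offset":[0,0,-0.001],"spin":0,"grip":0},{"offset":[0,0,-0.001],"spin":0,"grip":0}]' | grep -E 'time|force'; sh o.sh
python3 -m handwheel '[{"offset":[0,0,-0.001],"spin":0,"grip":0},{"offset":[0,0,-0.001],"spin":0,"grip":0}]' | grep -E 'time|force'; sh o.sh
```

```text
time_s: 15.3
wrist_force: [-3.7, -3.4, 6.6]
barz 0.2061 [0.4977 0.2133] F [-3.66 -3.4   6.58] M [ 0.148  0.544 -0.042] up [1.598e-01 9.871e-01 6.000e-04] op 0.127
time_s: 15.55
wrist_force: [-0.4, -1.7, 3.9]
barz 0.2061 [0.4977 0.2133] F [-0.35 -1.7   3.94] M [ 0.151 -0.04  -0.039] up [1.599e-01 9.871e-01 5.000e-04] op 0.132
```

```bash
python3 -m handwheel '[{"offset":[0,0,-0.001],"spin":0,"grip":0.3},{"offset":[0,0,-0.001],"spin":0,"grip":0.6},{"offset":[0,0,-0.001],"spin":0,"grip":1},{"offset":[0,0,-0.001],"spin":0,"grip":1},{"offset":[0,0,-0.001],"spin":0,"grip":1},{"offset":[0,0,-0.001],"spin":0,"grip":1},{"offset":[0,0,-0.03],"spin":0,"grip":1},{"offset":[0,0,-0.07],"spin":0,"grip":1},{"offset":[0,0,-0.12],"spin":0,"grip":1},{"offset":[0,0,-0.14],"spin":0,"grip":1},{"offset":[0,0,-0.14],"spin":0,"grip":1}]'
python3 - <<'E'
from h import *
T=tool();w=cams.camera('wrist');s=cams.camera('scene');save(w,'w8')
cv2.imwrite('pics/s8.png',cv2.resize(s['color'][200:340,370:530,::-1],None,fx=4,fy=4,interpolation=2))
cv2.imwrite('pics/w8c.png',cv2.resize(w['color'][:,220:420,::-1],None,fx=1.25,fy=1.25,interpolation=2))
for l in landmark_of(s,'frame_end')+landmark_of(s,'frame_grip'): print(l['uv'],l['confidence'])
for l in landmark_of(w,'frame_end')+landmark_of(w,'frame_grip'): print('w',l['uv'],l['confidence'],atz(w,l['uv'],.206,T))
E
```

```text
time_s: 16.92
eef_pos: [0.4974, 0.2134, 0.5147]
eef_rot: [0.001, 0.761, 0.648, 0.002]
wrist_force: [0.0, 0.6, -0.1]
opening: 1.003
[405.2, 232.2] 0.73
[484.0, 317.7] 0.56
[441.6, 266.1] 0.72
w [313.5, 84.2] 0.75 [0.51707964 0.31214369 0.206     ]
w [308.9, 345.0] 0.61 [0.4815165  0.11632794 0.206     ]
```

View pics/w8.png

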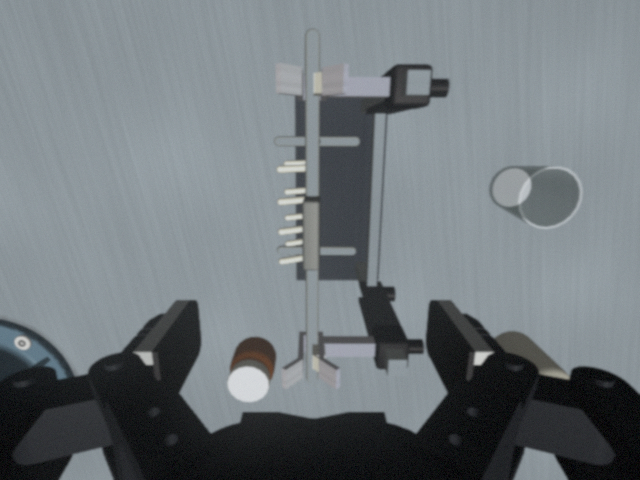

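View pics/s8.png

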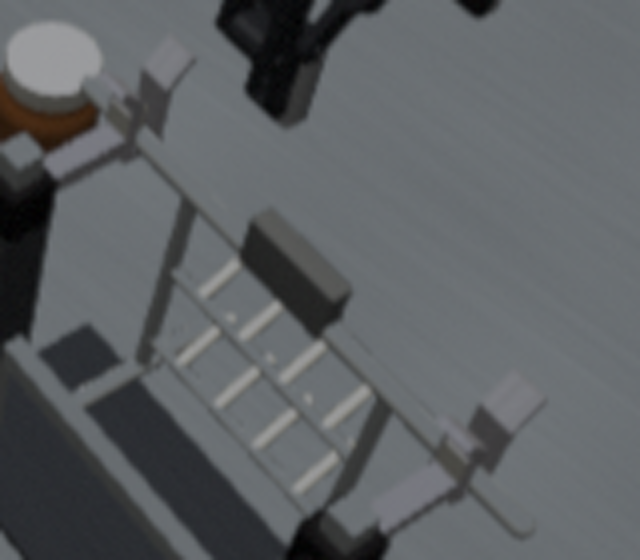

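Run:
```python
import cv2,numpy as np
w=cv2.imread('pics/w8.png')
cv2.imwrite('pics/w8z.png',np.hstack([cv2.resize(w[y:y+50,275:350],None,fx=5,fy=8,interpolation=2) for y in(55,335)]))
```

```text
(no output)
```

View pics/w8z.png

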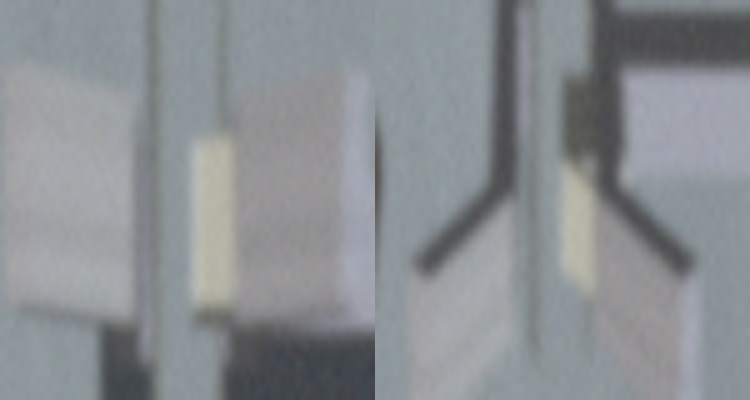

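Both tongues lie over the bar by about 4.5 mm: L at (318,82) and R at (317,363). The frame hangs level and the gripper is clear of it, so I'll hand in.

```bash
python3 -c "
from h import *
print(ctrl.hand_in())"
```

```text
the job is handed in; nothing more can be done
None
```

The drying frame hangs on both hooks with both catches out over the bar. I handed the job in at about 17 s of the 48 s allowed; the hand-in gives no verdict.

**What I did:** I lifted the frame by its grip, lined its bar up over the hook mouths and lowered it. The bar met the catches about 32 mm above the bench-side nominal seat. I then pushed down in 1 to 4 mm steps until the motion stopped hard, with the bar about 6 mm above stand_mid. The highest reading was 10.6 N on the wrist, about 15 N on the frame with its weight taken off, against the limit of 40 N. I eased the push off before opening the gripper.

**Last checks:**
- **Catches:** Before release, the wrist view showed the L tongue about 5 mm over the bar, and the top view showed the R tongue at its original extent. After release, the wrist view showed both about 4.5 mm over the bar.
- **Release:** The gripper is fully open, well above the frame, and the wrist force reads near zero.
- **Other objects:** The beaker, bottle and jar were never approached. I did not re-measure their positions at the end.

**Checks that did not fully agree:**
- **Uneven load:** During the final press the L end carried more of it than the R end, roughly 70/30.
- **Tilt:** During that press the detected bar ends suggested L sat a few mm lower than R. That fits the allowed difference between the two seats.
- **Not tested:** I did not press each end separately, so the floor under R alone was not confirmed by feel.

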